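Third hand for riveting a tray

TASK

I am about to rivet the corners of the tan tray on the granite slab: stand its left and right flaps fully upright, then raise the front flap (the one on the robot's side) until it is upright and hold it pressed steadily against the sprung orange nose of the stop block with about 10 newtons, that is with the nose pushed in about 8 mm, not rammed fully in. Keep holding it: the program finishes while the arm is still pressing the flap against the nose. Leave the other things on the bench where they are.

Things in the scene. Friction and masses are not known exactly. Their poses are not given: they have to be found in the camera images.
- jig: grey granite slab, 320 x 400 x 30 mm, fixed to the table, carrying the tan tray blank and the stop block. Origin: underside of the slab, below the tray's middle; own x points away from the robot, from the front flap to the back wall; y towards the left flap, z up
- jig_center (a point): middle of the tray, on the slab's top, 30 mm above the table. Tray base 130 mm (jig x) by 170 mm (jig y), 5 mm thick. Hinges: front flap at jig x = -65 mm, left and right flaps at y = +85 and -85 mm. The back wall (90 mm high, brass rivets, at x = +65 mm) is already fixed upright. Free edges of upright flaps are 120 mm above the table
- stop_block_top (a point): middle of the top of the fixed aluminium stop block that stands in the tray: 50 mm (jig x) by 80 mm (jig y), its top 105 mm above the table, its front face 17 mm in front of the tray's middle
- front_flap (a joint): angle of the front (robot-side) flap of the tan tray: 0 = flat outwards on the slab, 1.571 = upright; can go to 1.85, nothing but the sprung nose stops it. A flat stiff board, 156 mm along its hinge (the robot-side edge of the tray base), 90 mm from hinge to free edge, 5 mm thick, 0.1 kg. The stiff hinge (0.09 N m) stays where it is left. Starts half raised, leaning outwards at 1.05 to 1.3
- front_flap_hinge (a point): middle of the front (robot-side) flap's hinge line, on the slab's top (30 mm above the table), on the flap's outer face
- front_flap_edge (a point): middle of the front (robot-side) flap's free edge (dark line beside it), at half its thickness, 90 mm from the hinge; the 5 mm board can be pinched here. With the flap upright this point is 90 mm above the hinge point and 2.5 mm nearer the tray's middle
- left_flap (a joint): angle of the left (+y) flap of the tan tray: 0 = flat outwards on the slab, 1.571 = upright; stops hard at 1.571. A flat stiff board, 130 mm along its hinge (the left edge of the tray base), 90 mm from hinge to free edge, 5 mm thick, 0.1 kg. The stiff hinge (0.09 N m) stays where it is left. Starts half raised, leaning outwards at 0.85 to 1.2
- left_flap_hinge (a point): middle of the left (+y) flap's hinge line, on the slab's top (30 mm above the table), on the flap's outer face
- left_flap_edge (a point): middle of the left (+y) flap's free edge (dark line beside it), at half its thickness, 90 mm from the hinge; the 5 mm board can be pinched here. With the flap upright this point is 90 mm above the hinge point and 2.5 mm nearer the tray's middle
- right_flap (a joint): angle of the right (-y) flap of the tan tray: 0 = flat outwards on the slab, 1.571 = upright; stops hard at 1.571. A flat stiff board, 130 mm along its hinge (the right edge of the tray base), 90 mm from hinge to free edge, 5 mm thick, 0.1 kg. The stiff hinge (0.09 N m) stays where it is left. Starts half raised, leaning outwards at 0.85 to 1.2
- right_flap_hinge (a point): middle of the right (-y) flap's hinge line, on the slab's top (30 mm above the table), on the flap's outer face
- right_flap_edge (a point): middle of the right (-y) flap's free edge (dark line beside it), at half its thickness, 90 mm from the hinge; the 5 mm board can be pinched here. With the flap upright this point is 90 mm above the hinge point and 2.5 mm nearer the tray's middle
- stop_nose (a joint): how far the sprung orange ball nose (28 mm diameter) is pushed into the stop block, along jig x (m): 0 = out, 0.018 = fully in. Spring: 2 N at 0, then 1 N more per mm. The rising front flap meets it at about 1.41 rad; with that flap exactly upright it is 8 mm in and pushes back with 10 N, which takes about 5.5 N at the flap's free edge
- stop_nose_tip (a point): foremost point of the orange ball nose on the front of the stop block, facing the front flap's middle: 50 mm above the slab's top, 80 mm above the table; 8 mm in front of the upright front flap's inner face when the nose is fully out
- maul: standing maul: white head 72 mm diameter, dark wood handle, 175 mm high; origin under its centre. A bystander, to be left alone
- edge_paint: jar with black cap, 48 mm diameter, 85 mm high; origin under its centre. A bystander, to be left alone
- polish_tin: flat tin with red band, 80 mm diameter, 35 mm high; origin under its centre. A bystander, to be left alone
- rivet_cup: steel cup, 52 mm diameter, 35 mm high, on the slab behind the tray's back wall; origin under its centre. A bystander, to be left alone
- setter_anvil: small dark steel anvil, 38 mm diameter, 28 mm high, on the slab behind the tray's back wall; origin under its centre. A bystander, to be left alone
- driver: screwdriver with wooden handle lying on the table, 190 mm long; origin at the middle of its length. A bystander, to be left alone
- punch_block: off-white block 100 x 70 x 30 mm; origin under its centre. A bystander, to be left alone

How it is judged:
By the outcome, as a careful person would: the job done as asked, in the order asked, and still so for the second after the job is handed in, while the arm keeps its last pose, push and grip.
It also fails if it takes over 54 s, if anything falls off the work surface, if the arm or the gripper's body presses on something with over 40 N, if the wrist force passes 120 N, or if a joint passes its speed limit or range.

ROBOT

A 7-joint arm with a two-finger parallel gripper is mounted at the origin on the work surface. World frame = base frame: x ahead of the robot, y to its left, z up, the work surface at z = 0. Lengths are in mm, angles in rad, forces in N, time in s.
With the tool pointing down it reaches from about 350 to 900 mm from the base axis. Payload 8.1 kg.
Tool frame: the origin (TCP) lies at the very end of the fingers, on their centre line; the grasp point (between the pads) lies 19 mm behind it; z points along the fingers, y is the line along which they close (so a half turn about z gives the same grasp; the last joint's range is limited). The gripper opens to 92 mm and grips with 3 to 60 N. Pads are 19 mm wide; open, the fingers measure 130 mm over their backs; the gripper's body (75 mm by 190 mm) begins 47 mm behind the grasp point.
Start: joints at [-1.393, 0.434, 0.025, 1.573, -0.012, 1.134, -0.075], TCP at [173.23, 600.527, 226.742] pointing down, gripper open.
Joint ranges: [-2.62, 2.62], [-0.44, 2.09], [-1.27, 1.32], [0.08, 2.57], [-1.32, 4.46], [0.12, 2], [-2.74, 2.74]. Speed limits (rad/s): [2.22, 2.22, 3.01, 3.01, 3.14, 3.14, 3.14].

INTERFACE

Orientations are given as a unit quaternion [x, y, z, w].
In Python, from cell import robot, cams, hand_in gives the robot as it stands.
- The arm moves only by the tool move_arm, never from a script. Its argument "commands" is a list of rows, each a list of 5 numbers: the shift along the world's x, y, z in cm, then the turn about the world's z in degrees, then the opening, from -1 (shut) to 1 (fully open), so that 0 is half open. A call has 1 to 10 rows; each row shifts and turns the commanded pose from where the row before left it; what a row does not reach is not made up. A row lasts 1/10 s, in which the tool goes at most 50 mm and 8.59 degrees, less where a joint would pass 70% of its speed; a pose out of reach is approached as far as the arm can. A call is refused whole if a number of a shift passes 5 or a number of a turn 8.59, either way. A call with a gripper value outside its range is refused whole. The fingers move at their own pace and stop on an object; "grip_force" is the grip in N (left out, the last holds). Time passes only in rows, so rows that do not move let the fingers close. It gives the time, the measured TCP pose, the force, the opening and the grip force at its end, in the units of the state.
- robot.get_obs(): the state, without advancing time (a new reading comes with each control period).
- cams.capture(name): name is "side" or "top"; returns a dict with "color" (420x560x3 uint8, red, green, blue), "z_map" (420x560 float32, mm along the optical axis (not along the pixel's ray), 0 where there is no reading), "K" (3x3 intrinsics, pixels), "eye" and "orientation" of the camera in the world. Camera axes: x right, y up, looking along -z (the intrinsics and any distortion apply to the point x, -y, -z); pixel columns grow to the right and rows downward; lengths in mm; the calibration is good to about 2 mm. A picture is of the moment at which its call begins.
- hand_in(): hands the job in; it is judged then, once.
The state is a dict: "t": time; "joints": joint angles; "joint_velocities": joint speeds; "tau": joint torques, N m; "tcp_pos": TCP position; "tcp_rot": TCP orientation; "ft_force": force on the tool from outside, world axes, zero at the start; "wrist_torque": the same for the moment, N m; "finger_gap": opening from 0.0 (shut) to 1.0 (fully open); "gripper_force": force on a finger pad.
Only numpy, scipy, OpenCV 4.12 (cv2) and the standard library are available. Lean on these libraries where they do the work, as an engineer would, in place of code of your own. Each camera call takes 0.05 s, during which the arm holds its last target. There are 200 camera calls.

## Working session

There is one attempt and no reset: what is moved stays moved. The work goes in short steps, Python scripts to look and compute and a tool call to move; the robot and the scene stay as the last step left them, time stands still between calls to the robot, and variables do not carry over. Pictures are saved under pics/ and viewed, at most 10 in all, crops included, and the job is handed in when it is done.

Besides the shell and the picture viewer there is one more tool, called after "Request:" as a command line: name --pt "numbers of a row" for each row, then --argument value for the rest. move_arm: Moves the arm, as the interface text tells. Its arguments: {"type":"object","properties":{"commands":{"type":"array","items":{"type":"array","items":{"type":"number"}}},"grip_force":{"type":"number"}},"required":["commands"]}

```bash
mkdir -p pics; ls; cat > h.py <<'E'
import numpy as np, cv2
from scipy.spatial.transform import Rotation as R
from cell import robot, cams, hand_in
def cap(n,save=None):
    c=cams.capture(n)
    if save: cv2.imwrite('pics/'+save,c['color'][:,:,::-1])
    return c
def world(c):
    z=c['z_map'].astype(float);K=c['K'];v,u=np.mgrid[:z.shape[0],:z.shape[1]]
    p=np.stack([(u-K[0,2])/K[0,0]*z,-(v-K[1,2])/K[1,1]*z,-z],-1)
    return p@R.from_quat(c['orientation']).as_matrix().T+c['eye']
E
python3 - <<'E'
from h import *
for n in('top','side'):
    c=cap(n,n+'0.png');print(n,{k:c[k] for k in c if k not in('color','z_map')})
    np.savez(n+'0.npz',w=world(c),c=c['color'],z=c['z_map'])
print(robot.get_obs())
E
```

```text
pics
top {'K': array([[516.64150046,   0.        , 270.80050069],
       [  0.        , 516.64150046, 214.07301902],
       [  0.        ,   0.        ,   1.        ]]), 'eye': array([ 421.20553247,   -4.41294171, 1548.60168667]), 'orientation': array([-0.04419223,  0.03180362,  0.71013698, -0.70195516])}
side {'K': array([[520.96474244,   0.        , 286.39483091],
       [  0.        , 520.96474244, 209.8494607 ],
       [  0.        ,   0.        ,   1.        ]]), 'eye': array([ -233.50078584, -1030.74251467,  1003.64545422]), 'orientation': array([ 0.4325106 , -0.15357764, -0.28207826,  0.84248463])}
{'t': 0.1, 'joints': array([-1.39259897,  0.4351547 ,  0.02497694,  1.57401372, -0.01163035,
        1.13397757, -0.07507537]), 'joint_velocities': array([-1.55209345e-03, -7.50563541e-04, -5.26704851e-06, -2.10891998e-03,
        7.13820872e-04,  6.50204964e-04, -9.45271207e-04]), 'tau': array([ 3.22345710e-03, -6.69125605e+01,  9.87973362e-01, -3.15145791e+01,
       -6.05481234e-02,  3.73491738e-02,  2.80654808e-05]), 'tcp_pos': array([173.11754594, 600.07026702, 226.01965872]), 'tcp_rot': array([ 1.39967929e-01,  9.90155787e-01, -7.02454623e-04, -4.75553279e-05]), 'ft_force': array([-0.5321517 ,  0.11548874,  0.41969679]), 'wrist_torque': array([ 0.00411177, -0.01381984, -0.01524293]), 'gripper_force': 0.0, 'finger_gap': 1.0023881181766066}
```

View pics/top0.png

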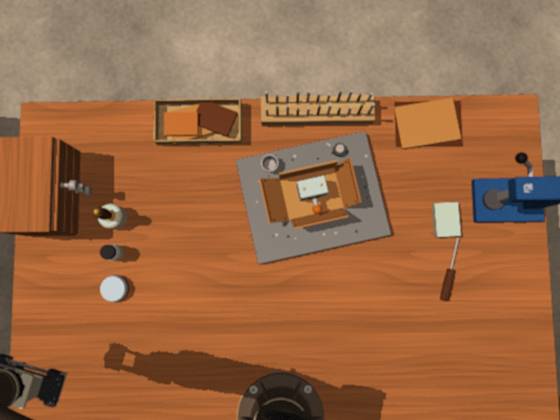

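View pics/side0.png

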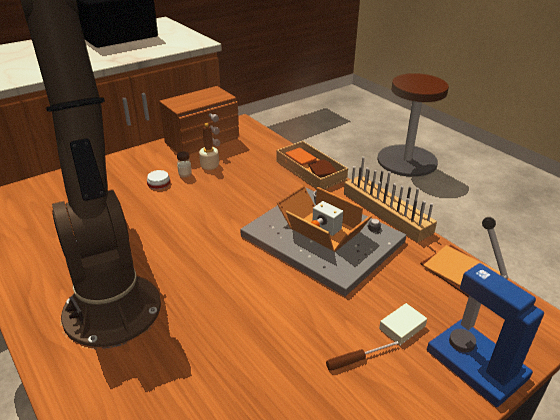

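The top view shows the slab with corners near (238,158), (366,132), (390,236), (258,262), yawed about +11°. The front flap is at the bottom near (318,218), and the side flaps are near (273,200) and (350,183). Next I'll fit the pose from depth.

```bash
python3 - <<'E'
from h import *
d=np.load('top0.npz');w=d['w'];c=d['c'].astype(int)
v,u=np.mgrid[:420,:560]
m=(u>225)&(u<405)&(v>120)&(v<275)
print('table z',np.median(w[290:330,200:260,2]))
s=m&(w[...,2]>20)&(w[...,2]<150)
hull=w[s][:,:2].astype(np.float32)
r=cv2.minAreaRect(hull);print('slab rect',r,cv2.boxPoints(r))
# colour centers
box=cv2.boxPoints(r)
sl=m&(abs(w[...,2]-30)<6);print('slabz',np.median(w[sl][:,2]))
# jig frame
cx=np.array(r[0]);
a=r[2] 
for k in range(4):
    y=np.deg2rad(a+90*k); y=(y+np.pi)%(2*np.pi)-np.pi
    if abs(y)<.8: yaw=y
print('yaw',np.rad2deg(yaw))
Rm=np.array([[np.cos(yaw),-np.sin(yaw)],[np.sin(yaw),np.cos(yaw)]])
j=(w[...,:2]-cx)@Rm
# nose orange
q=m&(c[...,0]>200)&(c[...,1]<120)&(c[...,2]<60)
print('orange n',q.sum(),j[q].mean(0),w[q].mean(0))
# block top
b=m&(abs(w[...,2]-105)<5)&(c.min(-1)>130)
print('blk',b.sum(),j[b].min(0),j[b].max(0),j[b].mean(0),np.median(w[b][:,2]))
# back wall top
for n,sel in dict(left=(j[...,1]>60)&(abs(j[...,0])<40),right=(j[...,1]<-60)&(abs(j[...,0])<40),front=(j[...,0]<-35)&(abs(j[...,1])<60),back=(j[...,0]>45)&(abs(j[...,1])<70)).items():
    t=m&sel&(w[...,2]>45)
    P=np.c_[j[t],w[t][:,2]]
    ax=1 if n in('left','right') else 0
    k=np.argsort(-P[:,2])[:12]
    print(n,len(P),'z range',P[:,2].min(),P[:,2].max(),'top mean',P[k].mean(0),'fit h=a*z+b',np.polyfit(P[:,2],P[:,ax],1))
img=cv2.resize(d['c'][125:270,225:400,::-1],None,fx=4.5,fy=4.1,interpolation=cv2.INTER_CUBIC);cv2.imwrite('pics/crop.png',img)
E
```

```text
table z -0.27484357530397574
slab rect ((676.3958740234375, -85.42179870605469), (438.13580322265625, 443.6465148925781), 6.7621169090271) [[ 432.73276  109.06369]
 [ 484.97104 -331.49664]
 [ 920.05896 -279.9073 ]
 [ 867.8207   160.65305]]
slabz 30.425523338550533
yaw 6.762116909027089
orange n 13 [-85.66810665 -13.99160601] [ 592.97118623 -109.40327079   93.85284731]
blk 402 [-50.85253447 -49.49449069] [ 2.70534559 31.7356401 ] [-23.52925988  -8.0736053 ] 104.94074486562181
left 413 z range 45.12405107360473 125.38974202994768 top mean [ 22.66930872  69.97558878 120.63496221] fit h=a*z+b [ 0.42826325 73.05677827]
right 519 z range 45.02022312277677 126.54360753735887 top mean [ 35.39894115 -76.24017653 122.42435412] fit h=a*z+b [ -0.29425717 -81.53195998]
front 727 z range 45.27082039627612 125.41266931535074 top mean [-127.25408164  -18.1177703   120.4061604 ] fit h=a*z+b [ 3.60095753e-02 -9.15711232e+01]
back 58 z range 45.03145126171944 55.296701854925914 top mean [183.28787498  -7.25893044  53.4347123 ] fit h=a*z+b [7.28942913e-02 1.81920332e+02]
```

View pics/crop.png

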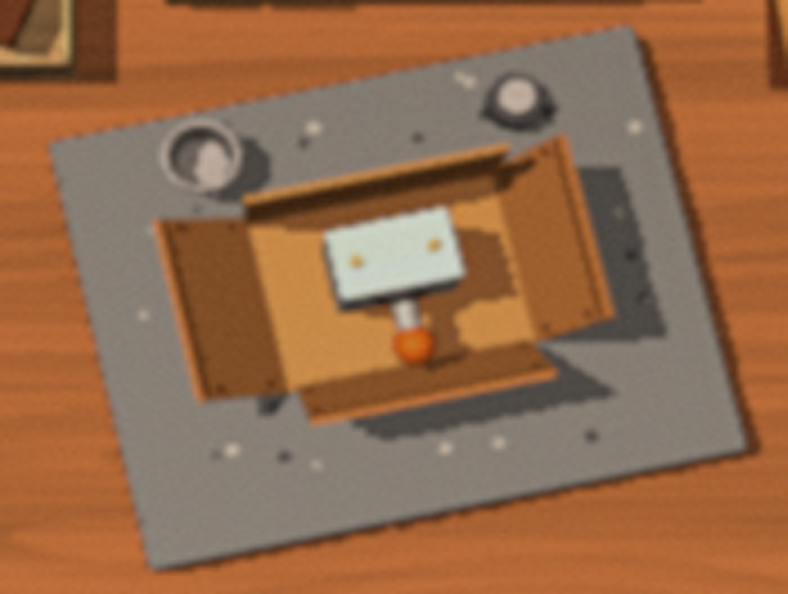

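The crop shows all the slab corners clearly, but my slab mask picked up neighbouring objects. I'll refit on grey pixels and use the block top for the origin.

```bash
cat > fit.py <<'E'
from h import *
d=np.load('top0.npz');w=d['w'];c=d['c'].astype(int)
def ray(u,v,z):
    return w[int(v),int(u)]
m=(abs(w[...,2]-30)<5)&((c.max(-1)-c.min(-1))<45)
m=cv2.morphologyEx(m.astype(np.uint8),cv2.MORPH_OPEN,np.ones((3,3)))
n,l,st,_=cv2.connectedComponentsWithStats(m);k=1+np.argmax(st[1:,4]);s=l==k
r=cv2.minAreaRect(w[s][:,:2].astype(np.float32));print('slab',r)
yaw=np.deg2rad(min((r[2]+90*k for k in range(-2,3)),key=abs))
b=(abs(w[...,2]-105)<4)&(c.min(-1)>120);b=cv2.morphologyEx(b.astype(np.uint8),cv2.MORPH_OPEN,np.ones((3,3)))
n,l,st,ce=cv2.connectedComponentsWithStats(b)
i=[k for k in range(1,n) if 280<ce[k][0]<340 and 170<ce[k][1]<210]
i=max(i,key=lambda k:st[k,4]);rb=cv2.minAreaRect(w[l==i][:,:2].astype(np.float32));print('block',rb,w[l==i].mean(0))
B=w[l==i].mean(0)[:2]
Rm=np.array([[np.cos(yaw),-np.sin(yaw)],[np.sin(yaw),np.cos(yaw)]])
O=np.array(r[0])
print('yaw',np.rad2deg(yaw),'block centre in slab frame',(B-O)@Rm)
np.savez('pose.npz',O=B-Rm@[8,0],Rm=Rm,yaw=yaw)
O=B-Rm@[8,0]; print('jig centre',O)
j=(w[...,:2]-O)@Rm
tan=(c[...,0]-c[...,2]>35)
for nme,sel,ax,h in(('left',(j[...,1]>80)&(abs(j[...,0])<45),1,85),('right',(j[...,1]<-80)&(abs(j[...,0])<45),1,85),('front',(j[...,0]<-62)&(j[...,0]>-150)&(abs(j[...,1])<60),0,65)):
    t=sel&tan&(w[...,2]>50)&(w[...,2]<118)
    P=np.c_[abs(j[t][:,ax])-h,w[t][:,2]-30]
    k=P[np.hypot(*P.T)>60]
    print(nme,len(P),'angle med',np.median(np.arctan2(k[:,1],k[:,0])),'maxr',np.hypot(*P.T).max())
t=(j[...,0]>55)&(j[...,0]<80)&(abs(j[...,1])<70)&(w[...,2]>100);print('back wall top',j[t].mean(0),w[t][:,2].max())
E
python3 fit.py
```

```text
slab ((549.161865234375, -157.14572143554688), (127.38905334472656, 321.0126037597656), 12.013015747070312)
block ((647.0919189453125, -85.22079467773438), (26.632051467895508, 49.268856048583984), 37.33765411376953) [647.71201929 -85.11622677 104.94813934]
yaw 12.013015747070312 block centre in slab frame [111.3837185   49.94044674]
jig centre [639.88721653 -86.78129788]
left 598 angle med 1.0412108297940386 maxr 636.4864739467998
right 479 angle med 1.0541276012892686 maxr 99.40024325462797
front 353 angle med 1.2936885645515082 maxr 92.30525043284248
back wall top [64.38039442  0.36691974] 126.3055268283099
```

```bash
cat > fit2.py <<'E'
from h import *
K=np.array([[516.6415,0,270.8005],[0,516.6415,214.07302],[0,0,1]]);E=np.array([421.20553,-4.41294,1548.60169]);Q=R.from_quat([-0.04419223,0.03180362,0.71013698,-0.70195516])
def pix(x,y,z):
    u=(x+.5)/4.5+225-.5; v=(y+.5)/4.1+125-.5
    d=Q.apply([(u-K[0,2])/K[0,0],-(v-K[1,2])/K[1,1],-1]); return (E+d*(z-E[2])/d[2])
S=np.array([pix(*p,30) for p in((50,145),(632,28),(748,450),(153,570))])[:,:2] # BL-back-left, back-right, front-right, front-left
print(S,np.linalg.norm(S-np.roll(S,-1,0),axis=1),S.mean(0))
yx=(S[0]+S[1]-S[2]-S[3]);yy=(S[0]+S[3]-S[1]-S[2])
print('yaw',np.rad2deg(np.arctan2(yx[1],yx[0])),np.rad2deg(np.arctan2(-yy[0],yy[1])))
yaw=(np.arctan2(yx[1],yx[0])*320+np.arctan2(-yy[0],yy[1])*400)/720
B=np.array([pix(*p,105) for p in((323,232),(449,208),(464,272),(338,300))])[:,:2]
print('blk',np.linalg.norm(B-np.roll(B,-1,0),axis=1),B.mean(0))
Rm=np.array([[np.cos(yaw),-np.sin(yaw)],[np.sin(yaw),np.cos(yaw)]])
O=B.mean(0)-Rm@[8,0]
print('O from block',O,'slab centre in jig',(S.mean(0)-O)@Rm,'yaw',yaw)
for n,p in dict(backwallL=(246,203),backwallR=(508,150)).items(): print(n,(pix(*p,120)[:2]-O)@Rm)
d=np.load('top0.npz');w=d['w'];c=d['c'].astype(int);j=(w[...,:2]-O)@Rm
tan=(c[...,0]-c[...,2]>35);uu=np.mgrid[:420,:560]
roi=(uu[1]>225)&(uu[1]<400)&(uu[0]>125)&(uu[0]<270)
for nme,s,ax,h in(('left',1,1,85),('right',-1,1,85),('front',-1,0,65)):
    a=s*j[...,ax]-h;o=abs(j[...,1-ax]-(0))<45
    t=roi&tan&o&(w[...,2]>45)&(a>5)&(a<85);P=np.c_[a[t],w[t][:,2]-30]
    k=P[np.hypot(*P.T)>45]; f=np.polyfit(k[:,1],k[:,0],1)
    print(nme,len(k),'ang',np.median(np.arctan2(k[:,1],k[:,0])),'slope ang',np.arctan2(1,f[0]),'icpt',f[1],'maxz',k[:,1].max(),'maxout',k[:,0].max())
np.savez('pose.npz',O=O,Rm=Rm,yaw=yaw)
E
python3 fit2.py
```

```text
[[ 749.50224162  124.68106448]
 [ 830.92250848 -263.94586499]
 [ 520.99704799 -329.97679859]
 [ 439.76948392   58.6032529 ]] [397.06441564 316.88148455 396.97905937 316.70279187] [ 635.2978205  -102.65958655]
yaw 12.035056942051636 11.819835845474154
blk [80.92880086 45.52173898 81.28238363 48.22751272] [654.54537992 -97.22424728]
O from block [646.7177543  -98.87599699] slab centre in jig [-11.95506367  -1.34420629] yaw 0.20796452666211826
backwallL [59.66345637 83.21498866]
backwallR [ 59.60328194 -84.17005477]
left 367 ang 0.9271614132978332 slope ang 0.8636511890999253 icpt -5.63652212855006 maxz 78.07913650518935 maxout 58.91072246839295
right 335 ang 1.2180807679216499 slope ang 1.1218223282977706 icpt -7.242197175922953 maxz 89.28601115942297 maxout 37.30791528146139
front 199 ang 1.2501375945294078 slope ang 1.168823618074444 icpt -6.0895542928974375 maxz 95.41266931535074 maxout 33.92076187430969
```

Jig centre is about (646,-98), yaw 11.9°. Left flap ≈0.9 rad, right ≈1.2, front ≈1.25. I'll bring the closed fingers outside the left flap, with the tool y axis along jig y (+28°).

Request:
move_arm --pt "2.1 -2.5 0 2.8 -1" --pt "2.1 -2.5 0 2.8 -1" --pt "2.1 -2.5 0 2.8 -1" --pt "2.1 -2.5 0 2.8 -1" --pt "2.1 -2.5 0 2.8 -1" --pt "2.1 -2.5 0 2.8 -1" --pt "2.1 -2.5 0 2.8 -1" --pt "2.1 -2.5 0 2.8 -1" --pt "2.1 -2.5 0 2.8 -1" --pt "2.1 -2.5 0 2.8 -1" --grip_force 20

```text
t: 1.1
tcp_pos: [383.8, 349.2, 226.5]
tcp_rot: [-0.105, 0.995, -0.0, -0.0]
ft_force: [0.6, -0.1, 0.4]
finger_gap: 0.176
gripper_force: 0.0
```

Request:
move_arm --pt "2.1 -2.5 0 0 -1" --pt "2.1 -2.5 0 0 -1" --pt "2.1 -2.5 0 0 -1" --pt "2.1 -2.5 0 0 -1" --pt "2.1 -2.5 0 0 -1" --pt "2.1 -2.5 0 0 -1" --pt "2.1 -2.5 0 0 -1" --pt "2.1 -2.5 0 0 -1" --pt "2.1 -2.5 0 0 -1" --pt "0 0 0 0 -1"

```text
t: 2.1
tcp_pos: [574.5, 120.3, 226.3]
tcp_rot: [-0.1, 0.995, -0.001, 0.0]
ft_force: [-0.6, -0.5, -0.0]
finger_gap: 0.005
gripper_force: 0.0
```

Request:
move_arm --pt "1.0 -0.8 0 0 -1" --pt "1.0 -0.8 0 0 -1" --pt "1.0 -0.9 -2 0 -1" --pt "0 0 -3 0 -1" --pt "0 0 -3 0 -1" --pt "0 0 -3 0 -1" --pt "0 0 -2.6 0 -1" --pt "0 0 -1 0 -1" --pt "0 0 0 0 -1"

```text
t: 3.0
tcp_pos: [601.5, 100.6, 79.5]
tcp_rot: [-0.104, 0.995, -0.0, -0.001]
ft_force: [0.8, -0.2, 0.1]
finger_gap: 0.007
gripper_force: 0.0
```

```bash
python3 - <<'E'
from h import *
c=cap('side');cv2.imwrite('pics/s1.png',cv2.resize(c['color'][150:310,220:430,::-1],None,fx=3.8,fy=3.7,interpolation=cv2.INTER_CUBIC))
print(robot.get_obs()['ft_force'])
E
```

```text
[-0.38320074  0.02350932 -0.55133936]
```

View pics/s1.png

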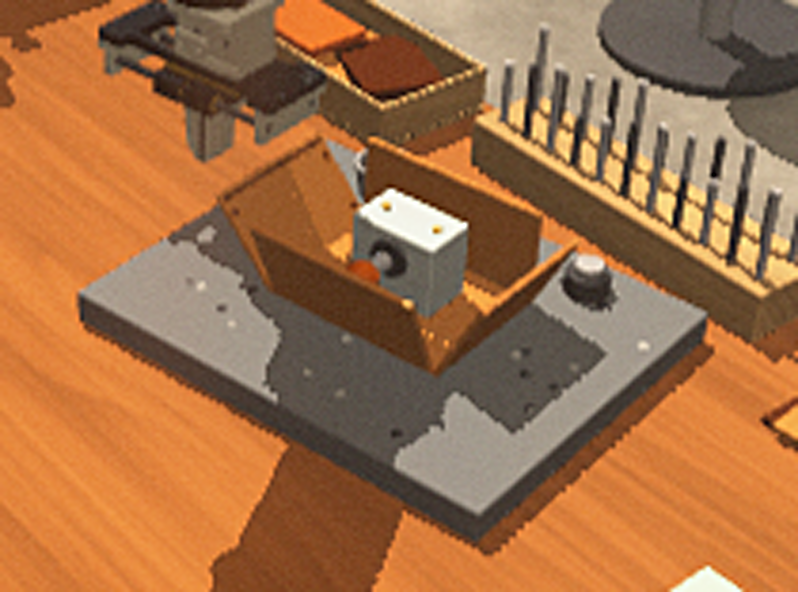

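The closed fingers at (205,130) stand clear outside the left flap, so I can push inward along -jig y.

Request:
move_arm --pt "0.21 -0.98 0 0 -1" --pt "0.21 -0.98 0 0 -1" --pt "0.21 -0.98 0 0 -1" --pt "0.21 -0.98 0 0 -1" --pt "0.21 -0.98 0 0 -1" --pt "0.21 -0.98 0 0 -1" --pt "0.21 -0.98 0 0 -1" --pt "0.21 -0.98 0 0 -1" --pt "0.1 -0.49 0 0 -1" --pt "0 0 0 0 -1"

```text
t: 4.05
tcp_pos: [620.1, 15.4, 80.6]
tcp_rot: [-0.103, 0.995, -0.001, -0.0]
ft_force: [0.4, 0.4, 0.9]
finger_gap: 0.009
gripper_force: 0.0
```

Request:
move_arm --pt "0.06 -0.29 0 0 -1" --pt "0.06 -0.29 0 0 -1" --pt "0 0 0 0 -1"

```text
t: 4.35
tcp_pos: [621.2, 11.2, 80.7]
tcp_rot: [-0.104, 0.995, -0.0, -0.0]
ft_force: [-0.0, 1.4, -1.0]
finger_gap: 0.004
gripper_force: 0.0
```

Request:
move_arm --pt "0.06 -0.29 0 0 -1" --pt "0.04 -0.2 0 0 -1" --pt "0 0 0 0 -1"

```text
t: 4.65
tcp_pos: [622.4, 6.1, 80.8]
tcp_rot: [-0.104, 0.995, -0.0, 0.0]
ft_force: [-0.7, -0.2, -0.2]
finger_gap: 0.008
gripper_force: 0.0
```

Request:
move_arm --pt "0.04 -0.2 0 0 -1" --pt "0 0 0 0 -1"

```text
t: 4.85
tcp_pos: [622.8, 4.2, 80.8]
tcp_rot: [-0.104, 0.995, -0.0, 0.0]
ft_force: [1.0, 0.2, 0.1]
finger_gap: 0.005
gripper_force: 0.1
```

Request:
move_arm --pt "0.04 -0.2 0 0 -1" --pt "0.04 -0.2 0 0 -1" --pt "0 0 0 0 -1"

```text
t: 5.15
tcp_pos: [623.2, 2.0, 80.8]
tcp_rot: [-0.104, 0.995, 0.001, -0.0]
ft_force: [-1.1, 5.3, 2.2]
finger_gap: 0.009
gripper_force: 2.7
```

```bash
cat > ang.py <<'E'
from h import *
import sys
p=np.load('pose.npz');O=p['O'];Rm=p['Rm']
W=[];C=[]
for n in('side','top'):
    c=cap(n);w=world(c);cc=c['color'].astype(int);j=(w[...,:2]-O)@Rm
    tan=(cc[...,0]-cc[...,2]>30)
    for nme,s,ax,h in(('left',1,1,85),('right',-1,1,85),('front',-1,0,65)):
        a=s*j[...,ax]-h;o=abs(j[...,1-ax])<50
        t=tan&o&(w[...,2]>50)&(w[...,2]<125)&(a>-20)&(a<80)
        if t.sum()<30: print(n,nme,'few');continue
        z=w[t][:,2]-30;f=np.polyfit(z,a[t],1)
        for _ in range(5):
            r=abs(np.polyval(f,z)-a[t]);k=r<max(3,np.median(r)*2);f=np.polyfit(z[k],a[t][k],1)
        print(n,nme,k.sum(),'ang %.3f icpt %.1f zmax %.1f'%(np.arctan2(1,f[0]),f[1],z[k].max()))
print(robot.get_obs()['ft_force'],robot.get_obs()['tcp_pos'])
if len(sys.argv)>1:
    c=cap('side');cv2.imwrite('pics/'+sys.argv[1],cv2.resize(c['color'][150:310,220:430,::-1],None,fx=3.8,fy=3.7,interpolation=cv2.INTER_CUBIC))
E
python3 ang.py s2.png
```

```text
side left 286 ang 1.560 icpt -7.2 zmax 93.1
side right 135 ang 1.174 icpt 3.8 zmax 86.6
side front 313 ang 1.214 icpt 2.0 zmax 87.8
top left few
top right 436 ang 1.137 icpt -6.4 zmax 88.8
top front 285 ang 1.192 icpt -4.6 zmax 90.8
[-0.56957979  5.30053057  1.73159695] [623.18625894   2.02707464  80.75097989]
```

View pics/s2.png

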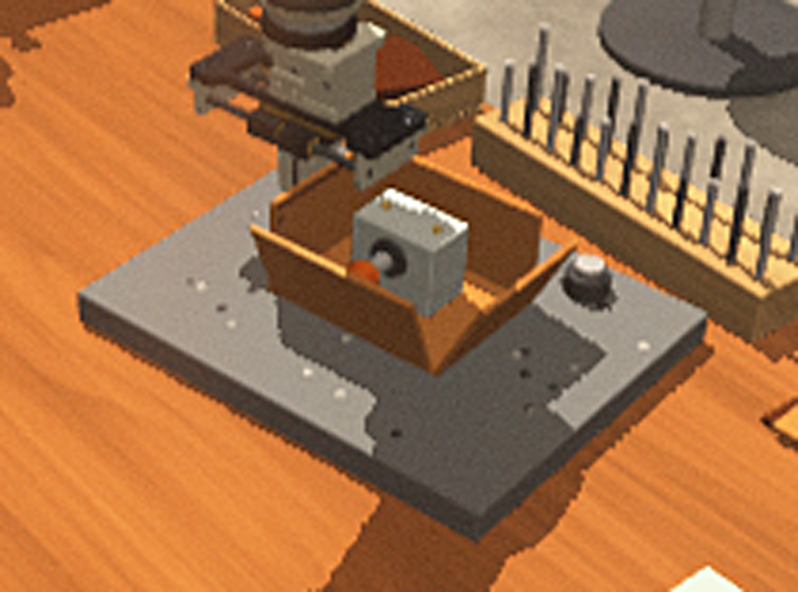

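The left flap is upright: it measures 1.56 rad from the side view, and the force rose to 5 N at the expected position. I'll seat it a bit more, back off, and go over to the right side.

Request:
move_arm --pt "0.02 -0.1 0 0 -1" --pt "0.02 -0.1 0 0 -1" --pt "0 0 0 0 -1"

```text
t: 5.6
tcp_pos: [623.2, 1.9, 80.7]
tcp_rot: [-0.105, 0.994, 0.002, -0.0]
ft_force: [-2.9, 9.6, 3.9]
finger_gap: 0.004
gripper_force: 5.2
```

Request:
move_arm --pt "-0.2 1 0 0 -1" --pt "-0.2 1 0 0 -1" --pt "-0.2 1 0 0 -1" --pt "0 0 3 0 -1" --pt "0 0 3 0 -1" --pt "0 0 3 0 -1" --pt "0 0 1 0 -1" --pt "0 0 0 0 -1"

```text
t: 6.4
tcp_pos: [618.7, 29.0, 182.2]
tcp_rot: [-0.104, 0.995, 0.0, 0.002]
ft_force: [0.4, 1.0, 0.2]
finger_gap: 0.004
gripper_force: 0.0
```

Request:
move_arm --pt "0.7 -3.14 0 0 -1" --pt "0.7 -3.14 0 0 -1" --pt "0.7 -3.14 0 0 -1" --pt "0.7 -3.14 0 0 -1" --pt "0.7 -3.14 0 0 -1" --pt "0.7 -3.14 0 0 -1" --pt "0.7 -3.14 0 0 -1" --pt "0.7 -3.14 0 0 -1" --pt "0.7 -3.14 0 0 -1" --pt "0.7 -3.14 0 0 -1"

```text
t: 7.4
tcp_pos: [687.2, -286.2, 178.3]
tcp_rot: [-0.104, 0.995, 0.001, -0.001]
ft_force: [0.8, 0.4, 0.1]
finger_gap: 0.005
gripper_force: 0.0
```

Request:
move_arm --pt "0 0 0 0 -1" --pt "0 0 -3 0 -1" --pt "0 0 -3 0 -1" --pt "0 0 -3 0 -1" --pt "0 0 -1.1 0 -1" --pt "0 0 0 0 -1"

```text
t: 8.0
tcp_pos: [686.2, -284.2, 76.7]
tcp_rot: [-0.104, 0.995, 0.001, -0.002]
ft_force: [-0.2, 0.3, 0.2]
finger_gap: -0.001
gripper_force: 0.0
```

Request:
move_arm --pt "-0.21 0.98 0 0 -1" --pt "-0.21 0.98 0 0 -1" --pt "-0.21 0.98 0 0 -1" --pt "-0.21 0.98 0 0 -1" --pt "-0.21 0.98 0 0 -1" --pt "-0.21 0.98 0 0 -1" --pt "-0.21 0.98 0 0 -1" --pt "-0.16 0.78 0 0 -1" --pt "0 0 0 0 -1"

```text
t: 8.9
tcp_pos: [671.4, -207.0, 79.6]
tcp_rot: [-0.105, 0.995, 0.001, -0.0]
ft_force: [-0.4, -0.1, 0.2]
finger_gap: 0.005
gripper_force: 0.0
```

Request:
move_arm --pt "-0.04 0.2 0 0 -1" --pt "-0.04 0.2 0 0 -1" --pt "-0.04 0.2 0 0 -1" --pt "0 0 0 0 -1"

```text
t: 9.3
tcp_pos: [670.2, -203.1, 79.6]
tcp_rot: [-0.104, 0.995, 0.0, -0.0]
ft_force: [-0.0, -2.0, 1.1]
finger_gap: 0.005
gripper_force: 0.2
```

Request:
move_arm --pt "-0.04 0.2 0 0 -1" --pt "-0.03 0.15 0 0 -1" --pt "0 0 0 0 -1"

```text
t: 9.6
tcp_pos: [669.6, -200.2, 79.7]
tcp_rot: [-0.104, 0.995, -0.0, 0.0]
ft_force: [0.2, -3.0, -1.0]
finger_gap: 0.006
gripper_force: 1.6
```

Request:
move_arm --pt "-0.04 0.2 0 0 -1" --pt "-0.03 0.15 0 0 -1" --pt "0 0 0 0 -1"

```text
t: 9.9
tcp_pos: [669.5, -200.0, 79.9]
tcp_rot: [-0.102, 0.995, -0.002, 0.001]
ft_force: [5.0, -10.3, -5.2]
finger_gap: 0.005
gripper_force: 5.8
```

```bash
python3 ang.py
```

```text
side left 311 ang 1.580 icpt -6.1 zmax 91.0
side right 180 ang 1.588 icpt 2.0 zmax 90.5
side front 316 ang 1.207 icpt 1.7 zmax 89.4
top left 93 ang 1.617 icpt 2.4 zmax 94.8
top right few
top front 205 ang 1.191 icpt -4.8 zmax 93.5
[  4.39144014 -11.04123014  -5.2385633 ] [ 669.47425655 -200.01721946   79.88637745]
```

Both side flaps read upright (1.58 and 1.59 rad). I'll retreat and go round to the front.

Request:
move_arm --pt "0.2 -1 0 0 -1" --pt "0.2 -1 0 0 -1" --pt "0.2 -1 0 0 -1" --pt "0 0 3 0 -1" --pt "0 0 3 0 -1" --pt "0 0 3 0 -1" --pt "0 0 1 0 -1" --pt "0 0 0 0 -1"

```text
t: 10.8
tcp_pos: [675.9, -226.6, 181.5]
tcp_rot: [-0.104, 0.995, -0.0, 0.002]
ft_force: [0.5, -0.5, -0.0]
finger_gap: 0.004
gripper_force: 0.0
```

Request:
move_arm --pt "-2.07 1.26 0 0 -1" --pt "-2.07 1.26 0 0 -1" --pt "-2.07 1.26 0 0 -1" --pt "-2.07 1.26 0 0 -1" --pt "-2.07 1.26 0 0 -1" --pt "-2.07 1.26 0 0 -1" --pt "-2.07 1.26 0 0 -1" --pt "-2.07 1.26 0 0 -1" --pt "0 0 0 0 -1"

```text
t: 11.7
tcp_pos: [506.0, -123.4, 178.1]
tcp_rot: [-0.105, 0.995, 0.001, -0.002]
ft_force: [-0.7, 0.5, -0.4]
finger_gap: 0.009
gripper_force: 0.0
```

```bash
python3 ang.py s3.png
```

```text
side left 152 ang 1.582 icpt -5.8 zmax 90.6
side right 349 ang 1.573 icpt 1.6 zmax 92.8
side front 312 ang 1.211 icpt 1.9 zmax 87.2
top left 90 ang 1.618 icpt 2.6 zmax 94.4
top right 166 ang 1.547 icpt -6.6 zmax 94.8
top front 96 ang 1.196 icpt -4.4 zmax 91.6
[0.13009958 0.32680652 0.0502712 ] [ 508.83213465 -125.05382773  178.88760736]
```

View pics/s3.png

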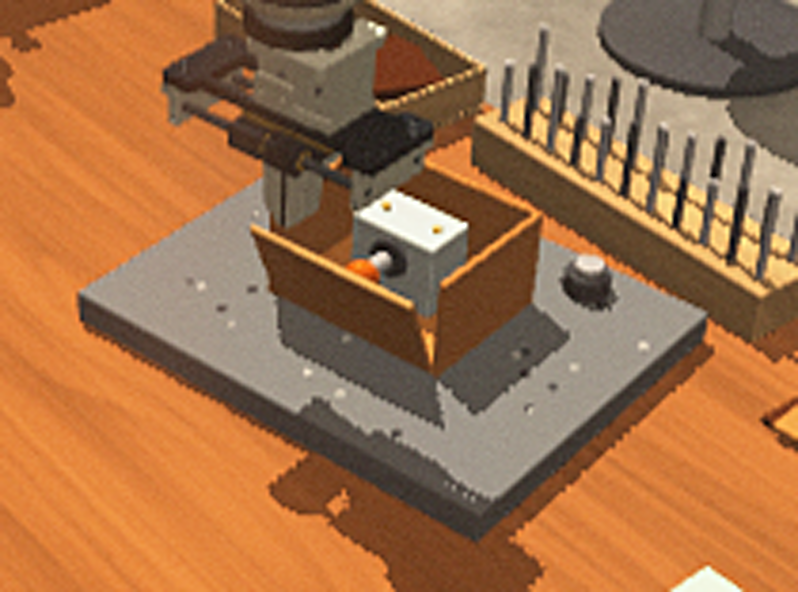

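Both side flaps stand upright, and the front flap still leans at about 1.2 rad. I'll descend in front of it and push along +jig x.

Request:
move_arm --pt "0 0 -3 0 -1" --pt "0 0 -3 0 -1" --pt "0 0 -3 0 -1" --pt "0 0 -0.9 0 -1" --pt "0 0 0 0 -1"

```text
t: 12.35
tcp_pos: [508.8, -125.6, 79.4]
tcp_rot: [-0.103, 0.995, 0.0, -0.001]
ft_force: [0.5, -0.3, 0.5]
finger_gap: 0.004
gripper_force: 0.0
```

Request:
move_arm --pt "0.78 0.165 0 0 -1" --pt "0.78 0.165 0 0 -1" --pt "0.78 0.165 0 0 -1" --pt "0.78 0.165 0 0 -1" --pt "0.78 0.165 0 0 -1" --pt "0.49 0.1 0 0 -1" --pt "0 0 0 0 -1"

```text
t: 13.05
tcp_pos: [554.1, -115.7, 80.7]
tcp_rot: [-0.104, 0.995, -0.0, 0.0]
ft_force: [-0.1, -0.6, 0.2]
finger_gap: 0.002
gripper_force: 0.0
```

Request:
move_arm --pt "0.29 0.06 0 0 -1" --pt "0.29 0.06 0 0 -1" --pt "0.29 0.06 0 0 -1" --pt "0 0 0 0 -1"

```text
t: 13.45
tcp_pos: [561.9, -114.3, 80.7]
tcp_rot: [-0.104, 0.995, -0.0, -0.0]
ft_force: [-2.3, 0.9, 1.8]
finger_gap: 0.007
gripper_force: 0.9
```

Request:
move_arm --pt "0.29 0.06 0 0 -1" --pt "0.29 0.06 0 0 -1" --pt "0 0 0 0 -1"

```text
t: 13.75
tcp_pos: [567.9, -113.1, 80.7]
tcp_rot: [-0.104, 0.995, -0.0, -0.0]
ft_force: [-3.7, -1.1, 2.5]
finger_gap: 0.001
gripper_force: 1.8
```

Request:
move_arm --pt "0.2 0.04 0 0 -1" --pt "0.2 0.04 0 0 -1" --pt "0.2 0.04 0 0 -1" --pt "0 0 0 0 -1" --pt "0 0 0 0 -1"

```text
t: 14.25
tcp_pos: [572.1, -112.2, 80.5]
tcp_rot: [-0.103, 0.995, 0.0, -0.002]
ft_force: [-7.7, -2.0, 5.4]
finger_gap: 0.007
gripper_force: 4.4
```

```bash
python3 ang.py; python3 -c "
from h import *
p=np.load('pose.npz');f=[]
for i in range(6):
    c=cap('top');o=robot.get_obs();f.append(np.r_[(o['ft_force'][:2])@p['Rm'],(o['tcp_pos'][:2]-p['O'])@p['Rm']])
print(np.mean(f,0),np.std(f,0))"
```

```text
side left few
side right 338 ang 1.584 icpt 2.2 zmax 91.7
side front 277 ang 1.581 icpt 0.7 zmax 91.2
top left 69 ang 1.621 icpt 2.7 zmax 94.8
top right 58 ang 1.538 icpt -7.0 zmax 93.4
top front few
[-8.59863294 -1.2202846   6.58574121] [ 572.04476758 -112.21963814   80.43532645]
[ -8.38761162   0.3615748  -75.82380193   2.37906247] [0.28983735 0.44352597 0.00898245 0.00817234]
```

The front flap reads 1.58 rad, as do the side flaps at their hard stops. The steady 8.4 N fits a flap lying flush on vertical fingers with the nose about 8 mm in. I'll take one last look before handing in.

```bash
python3 ang.py s4.png
```

```text
side left few
side right 341 ang 1.572 icpt 1.5 zmax 93.4
side front 266 ang 1.591 icpt 1.0 zmax 89.6
top left 75 ang 1.620 icpt 2.6 zmax 94.7
top right 57 ang 1.542 icpt -6.9 zmax 93.4
top front few
[-9.19353387 -1.74766108  5.70266711] [ 572.03246361 -112.15719773   80.45009809]
```

View pics/s4.png

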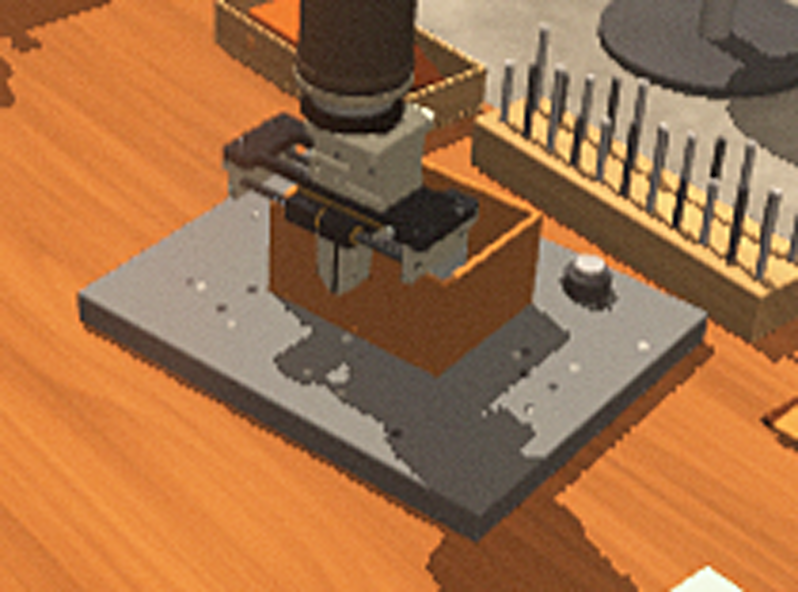

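The fingers at (343,270) lie flush on the upright front flap. The tray is closed on all four sides and the bystanders in view are undisturbed.

```bash
python3 -c "
from cell import hand_in
print(hand_in())"
```

```text
the job is handed in; nothing more can be done
None
```

I stood the left and right flaps upright, then raised the front flap upright, and handed in with the arm holding it against the nose with a steady finger force of about 8.4 N; by that force and the flap angle, the nose is about 8 mm in (roughly 10 N), though I could not see it directly.

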